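# Unlock the light box and press its dimmer knob home

## Robot

A 6-joint arm with a two-finger parallel gripper is mounted at the origin on the work surface. World frame = base frame: x ahead of the robot, y to its left, z up, the work surface at z = 0. Lengths are in m, angles in rad, forces in N, time in s.
With the tool pointing down it reaches from about 0.25 to 0.725 m from the base axis. Payload 4 kg.
Tool frame: the origin (TCP) lies between the finger pads; the fingertips stand 17 mm ahead of it and the grasp point (between the pads) lies 2 mm behind it; z points along the fingers, y is the direction in which the jaws open and shut (so a half turn about z gives the same grasp; the last joint's range is limited). The gripper opens to 85 mm and grips with 20 to 120 N. Pads are 22 mm wide; open, the fingers measure 114 mm over their backs; the gripper's body (76 mm by 85 mm) begins 54 mm behind the grasp point. The pads swing forward as they close: fully open they stand 13 mm farther back than shut.
Start: joints at [1.11, 0.241, 0.005, 1.335, 0, 1.571], TCP at [0.222, 0.448, 0.248] pointing down, gripper open.
Joint ranges: [-2.72, 2.72], [-1.05, 1.87], [-1.09, 1.28], [-1.99, 2.15], [-1.42, 1.44], [-3.14, 3.14]. Speed limits (rad/s): [2.79, 2.79, 3.14, 3.14, 3.14, 3.14].

## Interface

Orientations are given as a unit quaternion [x, y, z, w].
In Python, from workcell import readout, viewer, order gives the robot as it stands. The module is installed in compiled form; this text tells all that it offers.
- The arm moves only by the shell command python3 -m crank 'ROWS'. ROWS is text: rows parted by semicolons, each of 7 numbers parted by spaces: the shift along the tool's x, y, z in m, then the turn, a rotation vector about the tool's x, y, z in rad, then the gripper's target within -1 to 1 (shut at 1, half-way at 0, fully open at -1). A call has 1 to 20 rows; each row shifts and turns the pose as measured when the row begins, along the tool's axes as they then stand; what a row does not reach is not made up. A row lasts 1/12 s, in which the tool goes at most 41.7 mm and 7.16 degrees, less where a joint would pass 70% of its speed; a pose out of reach is approached as far as the arm can. A call with a gripper value outside its range is refused whole. The fingers move at their own pace and stop on an object; the grip force is fixed at half the most. Time passes only in rows, so rows that do not move let the fingers close. It gives the time, the measured TCP pose, the force and the opening at its end, in the units of the state.
- readout.get_obs(): the state, without advancing time (a new reading comes with each control period).
- viewer.camera(name): name is "side" or "top"; returns the picture (420x560x3 uint8, red, green, blue); there is no depth.
- viewer.calibration(name): a dict with "fx", "fy", "cx", "cy" (pixels), "eye" and "rotation" of the camera in the world. Camera axes: x right, y down, z forward; pixel columns grow to the right and rows downward; lengths in m; the calibration is good to about 2 mm. A picture is of the moment at which its call begins. calibration takes no time and is no camera call.
- order.job_done(): hands the job in, once; it reports no verdict.
The state is a dict: "clock": time; "joint_pos": joint angles; "joint_vel": joint speeds; "tau": joint torques, N m; "eef_pos": TCP position; "tool_rot": TCP orientation; "ft_force": force on the tool from outside, world axes, zero at the start; "ft_torque": the same for the moment, N m; "grip_width": finger opening in m.
Only numpy, scipy, OpenCV 4.12 (cv2) and the standard library are available. Lean on these libraries where they do the work, as an engineer would, in place of code of your own. Each camera call takes 0.05 s, during which the arm holds its last target. There are 200 camera calls.

## Task

The light box on the artist's desk has just been unpacked: slide the grip of its transport lock all the way to the end stop, so that the fork comes clear of the bare dimmer shaft. Then pick up the loose black dimmer knob, turn it so that the flat in its bore matches the D-shaped shaft, push it fully onto the shaft and press knob and sprung shaft down as far as they go. Finish while holding: the program ends with the gripper still on the knob, keeping it pressed down, and every other thing on the desk left where it was.

Things in the scene. Friction and masses are not known exactly. Their poses are not given: they have to be found in the camera images.
- lightbox: Aluminium tracing light box, white diffuser and grey control strip on top, 240 (x) x 360 (y) x 50 (z) mm, fixed. Origin: centre of its underside, z up. The strip (z = 50 mm) runs along y at local x = -80 mm, on the robot's side; on it, by local y: bare dimmer shaft -90, transport lock, lock's end stop +40, a second knob already fitted +135 mm (36 across, 31 mm high), not to be used.
- lock_stop (a point): Centre of the top of the lock's end stop: a fixed dark steel block on the strip, 34 (light box x) x 8 (y) x 16 (z) mm. The lock is open when the +y end of its dark steel fork is up against it.
- lock (a joint): Travel of the transport lock in m: 0 = locked (the fork straddles the shaft), 0.055 = open, at the end stop; it grows along the light box's +y, away from the shaft. Starts between 0 and 0.008. Sliding friction about 2 N, no spring; it stays where it is left.
- lock_grip (a point): Top centre of the lock's grip: black block 14 (light box x) x 22 (y) x 24 (z) mm, standing on the dark steel fork (30 wide, 14 mm high), so free to pinch from 14 to 38 mm above the strip. Axes as the light box. The fork reaches 21 mm to +y and 58 mm to -y of it, there with a 6 mm prong each side of the shaft, blocking the knob; open, the prongs end 47 mm from the shaft's axis.
- shaft_tip (a point): Centre of the end of the upright brass dimmer shaft, 26 mm above the strip when not pressed. D-section: 12 mm diameter, one flat 3 mm from the axis, tip chamfered 1.2 mm. z up along the axis; x is the outward normal of the flat, -0.6 to 0.6 rad from the light box's x. It can be turned by force (about 0.08 N m); that is not needed.
- shaft (a joint): How far the sprung shaft is pressed in, in m: 0 = out, 0.007 = fully in at its stop. The spring pushes back with about 5 N at 0 and 9 N at 0.007.
- knob: The loose dimmer knob: round, black plastic, 36 mm across, 30 mm high, about 45 g, standing on the desk bore down. Origin: centre of its underside; z up; x points along the thin white pointer rib on its top, the side of the bore's flat. Grip it round its upper 14 mm, a plain cylinder. Fully on, its underside is 10 mm above the strip with the shaft out, 3 mm with the shaft fully in.
- knob_bore (a point): Centre of the bottom of the knob's bore, 16 mm above its underside; it meets the shaft's tip when fully on. The bore is D-shaped and open downward: 13.4 mm diameter, flat 3.7 mm from the axis towards the knob's x. It fits when the knob's x agrees with shaft_tip's x within about 0.1 rad, not half a turn off. Axes as the knob.
- jar: Bystander: small glass jar with a black cap, 44 mm across, 50 mm high, origin centre of its underside. It, the tape and the knob may stand in any of three places.
- tape: Bystander: roll of paper tape lying flat, 48 mm across, 18 mm high, open middle, origin centre of its underside.
- cup: Bystander: white cup, 76 mm across at the rim, 95 mm high, origin centre of its underside.
- tube_a: Bystander: paint tube lying flat, about 95 x 26 x 14 mm, along its x, origin centre of its underside.
- tube_b: Bystander: a second such paint tube.
- eraser: Bystander: white eraser 45 x 22 x 12 mm lying on the light box's diffuser, origin centre of its underside.
- brush: Bystander: paint brush lying on the desk, about 195 mm long along its x (from -75 to +118 mm), 7 mm thick, origin on its underside.
Things that resemble listed ones, but are neither listed nor needed, are in the scene too. Of the things shaped like the knob, the black one is meant.

How it is judged:
By the outcome, as a careful person would: the job done as asked, in the order asked, and still so for the second after the job is handed in, while the arm keeps its last pose, push and grip.
It also fails if it takes over 51 s, if anything falls off the work surface, if the arm or the gripper's body presses on something with over 40 N, if the wrist force passes 120 N, or if a joint passes its speed limit or range.

## Working session

There is one attempt and no reset: what is moved stays moved. The work goes in short steps, Python scripts to look and compute and a shell command to move; the robot and the scene stay as the last step left them, time stands still between calls to the robot, and variables do not carry over. Pictures are saved under pics/ and viewed, about 8 in all and at most 12, crops included, and the job is handed in when it is done.

```bash
mkdir -p pics
python3 - <<'E'
from workcell import readout, viewer
import cv2
for n in("top","side"):
    im=viewer.camera(n); cv2.imwrite(f"pics/{n}0.png",im[:,:,::-1]); c=viewer.calibration(n); print(n,c)
o=readout.get_obs(); print({k:o[k] for k in("clock","eef_pos","tool_rot","grip_width")})
E
```

```text
top {'fx': 484.99805528727035, 'fy': 484.99805528727035, 'cx': 276.87639294766234, 'cy': 210.36404919574426, 'eye': array([ 0.34820072, -0.14178517,  1.2073097 ]), 'rotation': array([ 0.71335082, -0.6958471 ,  0.06374797, -0.05351276])}
side {'fx': 496.37208022172547, 'fy': 496.37208022172547, 'cx': 279.41740494930957, 'cy': 212.55679307658195, 'eye': array([ 0.10529136, -0.73108475,  0.97896938]), 'rotation': array([ 0.89005577, -0.30234397,  0.11025614, -0.32285047])}
{'clock': 0.1, 'eef_pos': array([0.22209639, 0.44736764, 0.24750497]), 'tool_rot': array([ 2.28385619e-01,  9.73570297e-01, -9.13143830e-04, -2.26731387e-04]), 'grip_width': 0.08519579007050399}
```

View pics/top0.png

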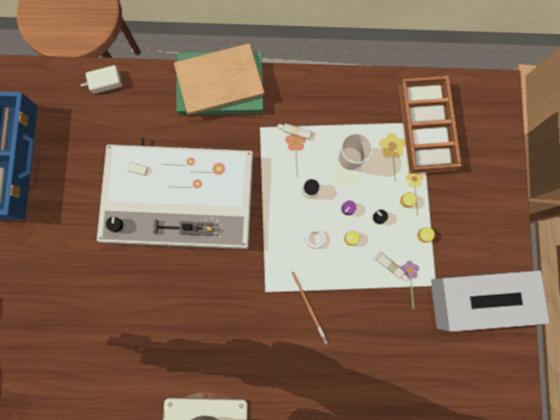

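View pics/side0.png

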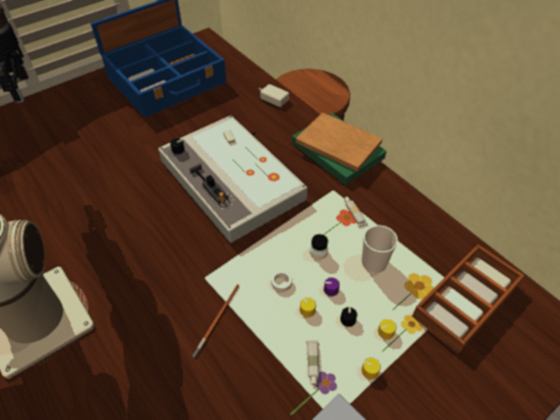

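The top view shows the light box at about (176,196), with the strip on its lower side: fitted knob (115,225), stop (157,228), grip (187,228), shaft (210,228). The black knob is at (380,216), the jar at (311,187) and the tape at (316,240). Next I'll zoom in on these.

```bash
cat > h.py <<'E'
import numpy as np, cv2
from scipy.spatial.transform import Rotation as R
from workcell import readout, viewer
def cal(n):
    c=viewer.calibration(n); return c, R.from_quat(c["rotation"]).as_matrix()
def ray(n,u,v):
    c,M=cal(n); d=M@np.array([(u-c["cx"])/c["fx"],(v-c["cy"])/c["fy"],1]); return c["eye"],d
def onz(n,u,v,z):
    e,d=ray(n,u,v); return e+d*(z-e[2])/d[2]
def proj(n,p):
    c,M=cal(n); q=M.T@(np.asarray(p)-c["eye"]); return np.array([c["fx"]*q[0]/q[2]+c["cx"],c["fy"]*q[1]/q[2]+c["cy"]])
def two(a,b):
    (e1,d1),(e2,d2)=ray("top",*a),ray("side",*b)
    s=np.linalg.lstsq(np.c_[d1,-d2],e2-e1,rcond=None)[0]
    p,q=e1+s[0]*d1,e2+s[1]*d2; return (p+q)/2,np.linalg.norm(p-q)
def crop(im,u,v,w,h,k): 
    return cv2.resize(im[v:v+h,u:u+w],None,fx=k,fy=k,interpolation=cv2.INTER_CUBIC)
def obs():
    o=readout.get_obs(); return o
E
python3 - <<'E'
from h import *
t=cv2.imread("pics/top0.png"); s=cv2.imread("pics/side0.png")
a=crop(t,95,205,160,45,5)
b=np.hstack([crop(t,360,196,40,40,8),crop(s,329,296,40,40,8)])
b=cv2.copyMakeBorder(b,0,0,0,800-b.shape[1],cv2.BORDER_CONSTANT)
cv2.imwrite("pics/c1.png",np.vstack([a,b]))
cv2.imwrite("pics/c2.png",crop(s,155,130,100,85,7))
print(onz("top",116,225,.081), onz("top",380,216,.03),onz("side",349,312,.03))
print(proj("top",[0,0,0]),proj("side",[0,0,0]))
# box contour
g=cv2.cvtColor(t,cv2.COLOR_BGR2HSV); 
m=((g[...,1]<60)&(g[...,2]>80)).astype(np.uint8); m[:, 256:]=0; m[:135]=0; m[260:]=0; m[:,:92]=0
c=max(cv2.findContours(cv2.morphologyEx(m,cv2.MORPH_CLOSE,np.ones((9,9))),0,2)[0],key=cv2.contourArea); r=cv2.minAreaRect(c); B=cv2.boxPoints(r)
print(B); P=np.array([onz("top",*p,.05)[:2] for p in B]); print(P,P.mean(0),[np.linalg.norm(P[i]-P[i-1]) for i in range(4)])
E
```

```text
[0.49273235 0.21807795 0.081     ] [ 0.53827473 -0.41108619  0.03      ] [ 0.53875889 -0.41249427  0.03      ]
[204.08163575 441.41948018] [ 36.10518219 319.07853061]
[[ 96.520515 242.3574  ]
 [101.115425 143.1072  ]
 [252.79956  150.1296  ]
 [248.20465  249.3798  ]]
[[ 0.45394288  0.27081005]
 [ 0.69882803  0.28026861]
 [ 0.69152394 -0.0933304 ]
 [ 0.44621024 -0.09014204]] [0.57262627 0.09190156] [np.float64(0.36103491375825786), np.float64(0.245067746112565), np.float64(0.3736703962317526), np.float64(0.24533442077555068)]
```

View pics/c1.png

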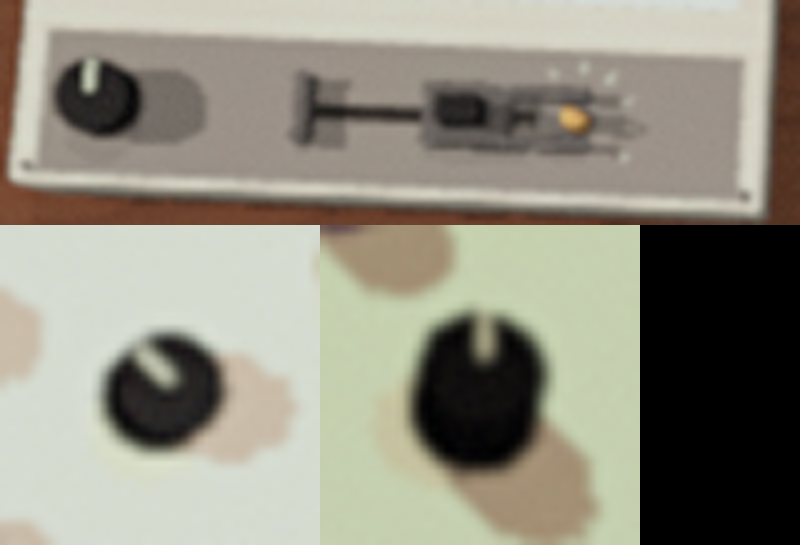

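View pics/c2.png

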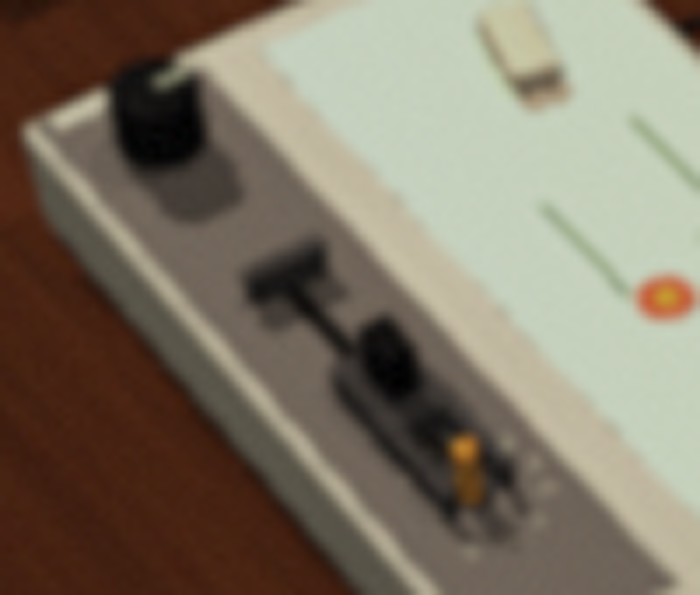

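The crops show the fitted knob at about (114.6,224.4), grip top (187.2,226.6), brass tip (209.4,228.8) and loose black knob (380.4,216.8), whose white rib points up-left. Next I'll refine these numerically from averaged frames.

```bash
cat >> h.py <<'E'
def avg(n,k=6): return np.mean([viewer.camera(n).astype(np.float32) for _ in range(k)],0)
def blob(m,u,v,r):
    "weighted centroid of a mask/weight near a pixel"
    yy,xx=np.mgrid[:420,:560]; w=np.where((abs(xx-u)<=r)&(abs(yy-v)<=r),m,0).astype(float)
    c=np.array([(w*xx).sum(),(w*yy).sum()])/w.sum(); d=np.stack([xx-c[0],yy-c[1]],-1)
    return c,np.einsum('ij,ijk,ijl->kl',w,d,d)/w.sum(),w.sum()
def knobcirc(n,im,u,v,r=9):
    g=im.mean(2); m=(g<70).astype(np.uint8); k,l,s,_=cv2.connectedComponentsWithStats(m)
    i=l[int(v),int(u)]; c=(l==i).astype(np.uint8); return cv2.minEnclosingCircle(max(cv2.findContours(c,0,2)[0],key=cv2.contourArea)),s[i]
E
python3 - <<'E'
from h import *
T=avg("top");S=avg("side"); np.save("T.npy",T);np.save("S.npy",S)
for nm,(u,v) in dict(fit=(115,226),knob=(380,219)).items(): print(nm,knobcirc("top",T,u,v))
print("knob side",knobcirc("side",S,349,320))
# box geometry from fitted knob & shaft
def sat(I): return np.clip(I[...,0]-I[...,2]-40,0,None)
for n,I,(u,v) in(("top",T,(209.5,228.8)),("side",S,(221,194))):
    c,C,w=blob(sat(I),u,v,5); ev,V=np.linalg.eigh(C); print(n,"brass",c,ev,V[:,0],w)
    x,y=np.round(c).astype(int); print(np.round(sat(I)[y-4:y+5,x-4:x+5]).astype(int))
k=onz("top",114.6,224.4,.081); s=onz("top",*blob(sat(T),209.5,228.8,5)[0],.076); g=onz("top",187.2,226.6,.088)
d=k-s; print("fit",k,"tip",s,"grip",g,"len",np.linalg.norm(d[:2]),"boxyaw",np.arctan2(-d[0],d[1]))
# rib
g=T.mean(2); c,C,w=blob(np.clip(g-90,0,None),378.5,213.5,3); print("rib",c)
E
```

```text
fit (((114.42453002929688, 224.14151000976562), 8.50161075592041), array([106, 218,  17,  14, 173], dtype=int32))
knob (((380.0, 216.5), 6.946321964263916), array([374, 210,  13,  14, 118], dtype=int32))
knob side (((348.0, 316.8611145019531), 9.355278015136719), array([341, 308,  16,  19, 230], dtype=int32))
top brass [209.26359269 228.30309401] [1.17053064 2.13868399] [ 0.47542325 -0.8797572 ] 1109.6666564941406
[[ 0  0  0  0  0  0  0  0  0]
 [ 0  0  0  0  0  0  0  0  0]
 [ 0  0  8 32 26  2  0  0  0]
 [ 0  0 33 61 63 49 22  0  0]
 [ 0  0 39 63 68 66 57 26  0]
 [ 0  0 35 60 65 63 54 28  0]
 [ 0  0  0 33 48 47 34  9  0]
 [ 0  0  0  0  2 10  6  0  0]
 [ 0  0  0  0  0  0  0  0  0]]
side brass [221.0127648  194.88104296] [0.94161636 4.15949646] [-0.99227413  0.12406472] 1227.333351135254
[[ 0  0  0  0  0  0  0  0  0]
 [ 0  0  0 24 41 30  0  0  0]
 [ 0  0 24 72 87 67 10  0  0]
 [ 0  0 34 81 94 71 14  0  0]
 [ 0  0 14 57 70 51  6  0  0]
 [ 0  0  0 29 42 30  2  0  0]
 [ 0  0  0 20 34 25  6  0  0]
 [ 0  0  0 20 33 30 12  0  0]
 [ 0  0  0 13 32 35 19  0  0]]
fit [0.49405721 0.2214322  0.081     ] tip [0.49116713 0.00156796 0.076     ] grip [0.49232111 0.05129453 0.088     ] len 0.21988323252699923 boxyaw -0.013144088761828468
rib [378.69609753 212.88021682]
```

Locked grip at about (0.4925, 0.0515), box yaw about -0.018, and the shaft flat's normal at roughly -0.5 rad. I'll turn the tool to the box axes (tool x = box +y, tool y = box +x) and go above the grip.

```bash
python3 -m crank '0 0 0 0 0 .1128 -1;0 0 0 0 0 .1128 -1;0 0 0 0 0 .1128 -1;0 0 0 0 0 .1128 -1;0 0 0 0 0 .1128 -1;0 0 0 0 0 .1128 -1;0 0 0 0 0 .1128 -1;0 0 0 0 0 .1128 -1;0 0 0 0 0 .1128 -1;0 0 0 0 0 .1128 -1'
python3 -m crank '-.0326 .0231 .0068 0 0 0 -.3;-.0326 .0231 .0068 0 0 0 -.3;-.0326 .0231 .0068 0 0 0 -.3;-.0326 .0231 .0068 0 0 0 -.3;-.0326 .0231 .0068 0 0 0 -.3;-.0326 .0231 .0068 0 0 0 -.3;-.0326 .0231 .0068 0 0 0 -.3;-.0326 .0231 .0068 0 0 0 -.3;-.0326 .0231 .0068 0 0 0 -.3;-.0326 .0231 .0068 0 0 0 -.3;-.0326 .0231 .0068 0 0 0 -.3;-.0326 .0231 .0068 0 0 0 -.3'
cat > st.py <<'E'
from h import *
import sys
o=obs(); M=R.from_quat(o["tool_rot"]).as_matrix()
print("t",round(o["clock"],2),"p",o["eef_pos"].round(4),"yaw_y",round(np.arctan2(M[1,1],M[0,1]),3),"z",M[:,2].round(3),"F",o["ft_force"].round(1),"w",round(o["grip_width"],4),"q6",o["joint_pos"][5].round(2))
if len(sys.argv)>3:
    d=np.array(sys.argv[1:4],float)-o["eef_pos"]; print("tool shift",(M.T@d).round(4))
E
python3 st.py .4925 .0515 .085
```

```text
clock: 1.53
eef_pos: [0.2224, 0.4479, 0.2487]
tool_rot: [0.732, 0.681, 0.0, -0.0]
ft_force: [-0.5, 0.5, 0.1]
grip_width: 0.0855
clock: 2.53
eef_pos: [0.4779, 0.0348, 0.1657]
tool_rot: [0.727, 0.686, 0.008, -0.001]
ft_force: [0.3, 1.1, -0.4]
grip_width: 0.0555
t 2.53 p [0.4779 0.0348 0.1657] yaw_y -0.058 z [ 0.01   0.012 -1.   ] F [ 0.3  1.1 -0.4] w 0.0555 q6 1.7
tool shift [0.0165 0.0128 0.0811]
```

```bash
python3 -m crank '.008 .0065 .01 0 0 -.02 -.3;.008 .0065 .01 0 0 -.02 -.3;0 0 0 0 0 0 -.3'
python3 - <<'E'
from h import *
t=viewer.camera("top")[:,:,::-1]; s=viewer.camera("side")[:,:,::-1]
cv2.imwrite("pics/a1.png",np.hstack([crop(t,140,180,100,85,4),crop(s,165,100,100,85,4)]))
E
python3 st.py .4925 .0515 .085
```

```text
clock: 2.78
eef_pos: [0.497, 0.0404, 0.1444]
tool_rot: [0.719, 0.695, 0.008, 0.001]
ft_force: [0.8, -0.3, 0.3]
grip_width: 0.0553
t 2.88 p [0.496  0.0409 0.1457] yaw_y -0.034 z [ 0.014  0.009 -1.   ] F [-0.4 -0.2 -0.4] w 0.0555 q6 1.68
tool shift [ 0.0099 -0.0047  0.0607]
```

View pics/a1.png

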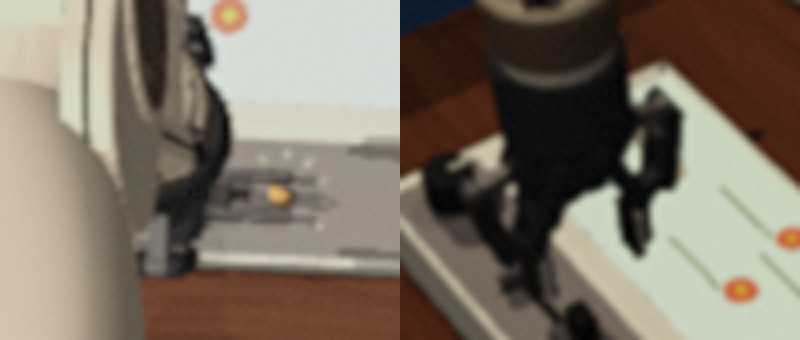

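```bash
python3 -m crank '.005 -.0025 0 .014 -.009 -.01 -.3;.005 -.0025 .01 0 0 0 -.3;0 0 .02 0 0 0 -.3;0 0 0 0 0 0 -.3'
python3 st.py .4925 .0515 .085
```

```text
clock: 3.22
eef_pos: [0.4904, 0.0547, 0.1173]
tool_rot: [0.714, 0.7, 0.001, 0.001]
ft_force: [-2.3, -0.3, -0.6]
grip_width: 0.0553
t 3.22 p [0.4904 0.0547 0.1173] yaw_y -0.019 z [ 0.002  0.    -1.   ] F [-2.3 -0.3 -0.6] w 0.0553 q6 1.7
tool shift [-0.0032  0.0021  0.0323]
```

```bash
python3 -m crank '-.003 .002 .016 0 0 0 -.3;0 0 .01 0 0 0 -.3;0 0 0 0 0 0 -.3'
python3 st.py .4925 .0515 .085
```

```text
clock: 3.47
eef_pos: [0.4915, 0.0546, 0.0919]
tool_rot: [0.712, 0.702, 0.001, 0.001]
ft_force: [-0.5, -0.2, -0.5]
grip_width: 0.0554
t 3.47 p [0.4915 0.0546 0.0919] yaw_y -0.014 z [ 0.003  0.001 -1.   ] F [-0.5 -0.2 -0.5] w 0.0554 q6 1.7
tool shift [-0.0031  0.0011  0.0069]
```

```bash
python3 -m crank '-.003 .001 .006 0 0 0 -.3;0 0 0 0 0 0 0.2;0 0 0 0 0 0 .5;0 0 0 0 0 0 .8;0 0 0 0 0 0 .8;0 0 0 0 0 0 .8'
python3 st.py .4925 .0515 .085
```

```text
clock: 3.97
eef_pos: [0.4926, 0.0525, 0.0877]
tool_rot: [0.712, 0.702, 0.002, 0.001]
ft_force: [0.9, 0.7, -5.5]
grip_width: 0.013
t 3.97 p [0.4926 0.0525 0.0877] yaw_y -0.013 z [ 0.005  0.001 -1.   ] F [ 0.9  0.7 -5.5] w 0.013 q6 1.69
tool shift [-0.001  -0.0001  0.0027]
```

Grip held (13 mm opening, small forces). Now I'll slide it.

```bash
python3 -m crank '0 0 0 0 0 0 1;0 0 0 0 0 0 1;.005 0 0 0 0 0 1;.01 0 0 0 0 0 1;.01 0 0 0 0 0 1;.01 0 0 0 0 0 1;.01 0 0 0 0 0 1;0 0 0 0 0 0 1'
python3 st.py
```

```text
clock: 4.63
eef_pos: [0.4935, 0.1001, 0.0877]
tool_rot: [0.712, 0.702, 0.001, 0.003]
ft_force: [-0.1, 0.4, -1.7]
grip_width: 0.0126
t 4.63 p [0.4935 0.1001 0.0877] yaw_y -0.015 z [ 0.005 -0.002 -1.   ] F [-0.1  0.4 -1.7] w 0.0126 q6 1.79
```

```bash
for i in 1 2 3; do :; done; python3 -m crank '.004 0 0 0 0 0 1;.003 0 0 0 0 0 1'; python3 st.py; python3 -m crank '.004 0 0 0 0 0 1;.003 0 0 0 0 0 1'; python3 st.py
```

```text
clock: 4.8
eef_pos: [0.4935, 0.1055, 0.0875]
tool_rot: [0.712, 0.702, -0.002, 0.006]
ft_force: [1.1, -18.1, -1.3]
grip_width: 0.0129
t 4.8 p [0.4935 0.1055 0.0875] yaw_y -0.015 z [ 0.005 -0.011 -1.   ] F [  1.1 -18.1  -1.3] w 0.0129 q6 1.8
clock: 4.97
eef_pos: [0.4935, 0.1056, 0.0874]
tool_rot: [0.714, 0.7, -0.008, 0.013]
ft_force: [0.5, -11.3, 1.2]
grip_width: 0.0125
t 4.97 p [0.4935 0.1056 0.0874] yaw_y -0.02 z [ 0.006 -0.029 -1.   ] F [  0.5 -11.3   1.2] w 0.0125 q6 1.82
```

The lock hit the end stop (18 N resisted, y stuck at 0.1056). Release and lift.

```bash
python3 -m crank '0 0 0 0 0 0 -.3;0 0 0 0 0 0 -.3;0 0 0 0 0 0 -.3;0 0 0 0 0 0 -.3;0 0 -.02 .006 .029 0 -.3;0 0 -.03 0 0 0 -.3;0 0 -.03 0 0 0 -.3;0 0 0 0 0 0 -.3'
python3 st.py .5375 -.4115 .16
```

```text
clock: 5.63
eef_pos: [0.492, 0.1095, 0.1695]
tool_rot: [0.713, 0.701, 0.001, -0.004]
ft_force: [0.9, 1.3, -0.3]
grip_width: 0.0554
t 5.63 p [0.492  0.1095 0.1695] yaw_y -0.017 z [-0.004  0.006 -1.   ] F [ 0.9  1.3 -0.3] w 0.0554 q6 1.8
tool shift [-0.5202  0.0544  0.006 ]
```

```bash
python3 -m crank '-.04 .0042 0 0 0 0 -.3;-.04 .0042 0 0 0 0 -.3;-.04 .0042 0 0 0 0 -.3;-.04 .0042 0 0 0 0 -.3;-.04 .0042 0 0 0 0 -.3;-.04 .0042 0 0 0 0 -.3;-.04 .0042 0 0 0 0 -.3;-.04 .0042 0 0 0 0 -.3;-.04 .0042 0 0 0 0 -.3;-.04 .0042 0 0 0 0 -.3;-.04 .0042 0 0 0 0 -.3;-.04 .0042 0 0 0 0 -.3;0 0 0 0 0 -.12 -.3;0 0 0 0 0 -.12 -.3;0 0 0 0 0 -.12 -.3;0 0 0 0 0 0 -.3' | head -2
python3 - <<'E'
from h import *
T=avg("top",4); S=avg("side",4); np.save("T2.npy",T); np.save("S2.npy",S)
t=T[:,:,::-1].astype(np.uint8); s=S[:,:,::-1].astype(np.uint8)
a=np.hstack([crop(t,95,205,140,45,5)[:,:400],crop(s,165,140,80,72,5)[:225]]) if 0 else None
u,v=208,227
k=cv2.resize(t[216:240,196:222],None,fx=15,fy=15,interpolation=cv2.INTER_CUBIC)
k2=cv2.resize(s[180:204,208:234],None,fx=15,fy=15,interpolation=cv2.INTER_CUBIC)
k3=crop(t,100,205,130,45,6)
cv2.imwrite("pics/a2.png",np.vstack([np.hstack([k,k2]),k3[:230,:780]]))
def sat(I): return np.clip(I[...,0]-I[...,2]-40,0,None)
c,C,w=blob(sat(T),208.5,228,6); ev,V=np.linalg.eigh(C); print(c,ev,V[:,0])
x,y=np.round(c).astype(int); print(np.round(sat(T)[y-5:y+6,x-5:x+6]).astype(int))
print(onz("top",*c,.076))
E
python3 st.py .5375 -.4115 .10
```

```text
clock: 6.97
eef_pos: [0.5481, -0.3866, 0.1617]
[209.32013545 228.30997656] [1.02604461 1.95147074] [ 0.40825662 -0.9128672 ]
[[ 0  0  0  0  0  0  0  0  0  0  0]
 [ 0  0  0  0  0  0  0  0  0  0  0]
 [ 0  0  0  0  0  0  0  0  0  0  0]
 [ 0  0  0  1 19 14  0  0  0  0  0]
 [ 0  0  0 27 58 61 44 16  0  0  0]
 [ 0  0  0 29 60 66 64 54 22  0  0]
 [ 0  0  0 22 54 64 61 51 25  0  0]
 [ 0  0  0  0 22 43 42 31  6  0  0]
 [ 0  0  0  0  0  0  3  0  0  0  0]
 [ 0  0  0  0  0  0  0  0  0  0  0]
 [ 0  0  0  0  0  0  0  0  0  0  0]]
[0.49115426 0.00143492 0.076     ]
t 7.37 p [ 0.5484 -0.3857  0.163 ] yaw_y 0.371 z [ 0.017  0.016 -1.   ] F [-0.5  0.1  0.9] w 0.0555 q6 0.58
tool shift [-0.0206 -0.0208  0.0623]
```

View pics/a2.png

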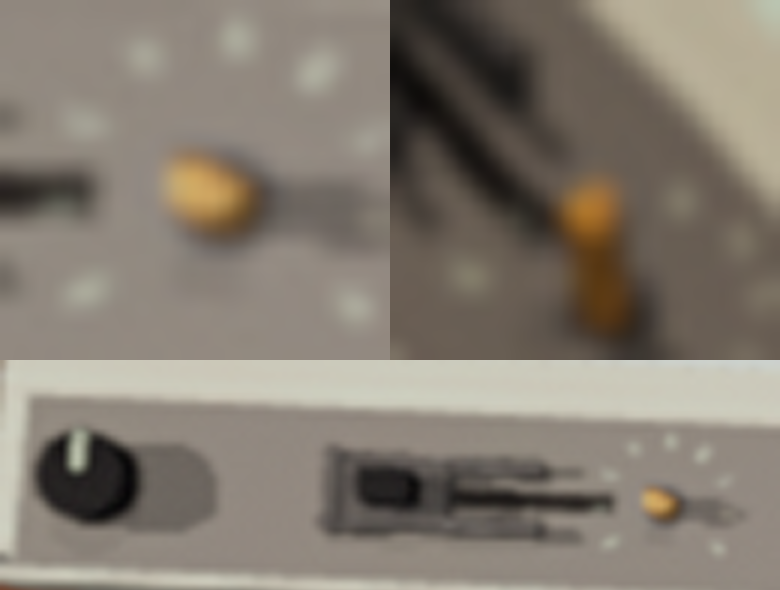

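The view shows the fork hard against the stop at (325,490 in the crop) with the shaft clear. The brass D's flat edge faces up and to the right. The tick ring gives me the shaft axis at strip level; I'll compute it and the yaws.

```bash
python3 - <<'E'
from h import *
t=np.array([(85,122),(145,57),(238,40),(318,72),(85,292),(355,305)],float)
P=np.array([onz("top",*((p+.5)/15-.5+[196,216]),.05)[:2] for p in t])
A=np.c_[2*P,np.ones(len(P))]; s=np.linalg.lstsq(A,(P**2).sum(1),rcond=None)[0]; r=np.sqrt(s[2]+s[:2]@s[:2]); print("axis by ticks",s[:2],"r",r,"res",np.hypot(*(P-s[:2]).T)-r)
base=(np.array([605,320])-[390,0]+.5)/15-.5+[208,180]; print("shaft base side",onz("side",*base,.05))
def yaw(u,v,du,dv,z):
    a,b=onz("top",u,v,z),onz("top",u+du,v+dv,z); d=b-a; return np.arctan2(d[1],d[0])
for n in((.475,-.88),(.408,-.913),(.5,-.87)): print("flat yaw",yaw(209,228,*n,.076))
print("knob yaw by crop",yaw(380,216,-40/8,-38/8,.03))
T=np.load("T.npy"); g=T.mean(2); w=np.clip(g-75,0,None); w[217:]=0
c,C,_=blob(w,378.6,213.5,3); ev,V=np.linalg.eigh(C); print("rib",c,ev,V[:,1],"yaw",yaw(*c,*(V[:,1]*-np.sign(V[0,1])),.03))
print(g[208:220,372:390].round().astype(int))
for u in(379.8,380.4,380.8): print("knob",onz("top",u,216.3,.03))
# side view rib/knob top: bbox top ellipse
S=np.load("S.npy"); gs=S.mean(2); c2,_,_=blob(np.clip(gs-75,0,None),349.5,310,2); print("rib side",c2,"two",two(c,c2))
E
python3 st.py .538 -.4125 .10
```

```text
axis by ticks [0.49263184 0.00182454] r 0.026372999710218278 res [-2.78934079e-04  7.10002166e-04  8.83339708e-05 -6.43788927e-04
 -2.36210121e-04  3.38331083e-04]
shaft base side [0.48881937 0.00127259 0.05      ]
flat yaw -0.44879725452669583
flat yaw -0.3733322082578313
flat yaw -0.4757866038609746
knob yaw by crop 0.8145533124770887
rib [378.70300796 212.88112873] [0.53459222 3.11817275] [-0.75089304 -0.66042384] yaw 0.8541229970810739
[[213 213 213 214 215 214 210 206 205 205 206 208 213 216 214 214 213 213]
 [214 214 215 215 212 204 179 152 139 135 147 171 195 211 216 215 215 214]
 [214 215 215 208 190 170 131  78  50  47  62  90 135 184 206 214 215 214]
 [215 216 207 177 147 156 144  95  47  28  29  31  57 114 165 199 210 210]
 [216 207 172 112  96 155 176 152 100  51  32  33  29  44 102 163 189 192]
 [207 174 109  45  48 111 165 179 154 100  47  35  35  29  55 119 170 186]
 [187 126  51  25  30  54 113 166 177 140  74  37  36  34  35  93 163 186]
 [175  96  27  27  35  33  54 110 147 132  77  40  38  36  33  85 158 184]
 [167  81  19  30  39  37  36  50  78  74  50  37  37  36  31  72 142 178]
 [156  71  18  32  39  39  37  35  36  36  36  37  40  35  30  74 144 179]
 [165  81  18  29  39  41  38  39  37  38  38  38  36  33  40  96 161 185]
 [174  96  26  20  32  38  40  39  39  39  38  36  34  36  68 130 174 187]]
knob [ 0.53751296 -0.41058269  0.03      ]
knob [ 0.53755159 -0.41206683  0.03      ]
knob [ 0.53757734 -0.41305629  0.03      ]
rib side [349.12051507 309.59762274] two (array([ 0.54531686, -0.40794971,  0.02732301]), np.float64(0.0024797480345587803))
t 7.37 p [ 0.5484 -0.3857  0.163 ] yaw_y 0.371 z [ 0.017  0.016 -1.   ] F [-0.5  0.1  0.9] w 0.0555 q6 0.58
tool shift [-0.0217 -0.0207  0.0623]
```

```bash
python3 -m crank '-.011 -.0105 .01 .022 -.009 0 -.3;-.011 -.0105 .02 0 0 0 -.3;0 0 .02 0 0 0 -.3;0 0 .02 0 0 0 -.3;0 0 0 0 0 0 -.3'
python3 st.py .5376 -.4125 .031
```

```text
clock: 7.78
eef_pos: [0.5371, -0.4183, 0.0914]
tool_rot: [0.565, 0.825, -0.004, 0.003]
ft_force: [-1.7, 0.9, -1.1]
grip_width: 0.0554
t 7.78 p [ 0.5371 -0.4183  0.0914] yaw_y 0.371 z [ 0.   -0.01 -1.  ] F [-1.7  0.9 -1.1] w 0.0554 q6 0.54
tool shift [0.0057 0.0028 0.0604]
```

```bash
python3 -m crank '.003 .0014 .01 -.0036 .009 0 -.3;.002 .001 .015 0 0 0 -.3;0 0 .01 0 0 0 -.3;0 0 0 0 0 0 -.3;0 0 0 0 0 0 -.3'
python3 st.py .5376 -.4125 .031
```

```text
clock: 8.2
eef_pos: [0.5371, -0.4141, 0.0546]
tool_rot: [0.565, 0.825, -0.0, -0.0]
ft_force: [0.2, -0.2, 0.2]
grip_width: 0.0556
t 8.2 p [ 0.5371 -0.4141  0.0546] yaw_y 0.369 z [-0.001 -0.    -1.   ] F [ 0.2 -0.2  0.2] w 0.0556 q6 0.54
tool shift [0.0014 0.0011 0.0236]
```

```bash
python3 -m crank '.0014 .001 .012 0 0 0 -.3;0 0 .009 0 0 0 -.3;0 0 .002 0 0 0 -.3;0 0 0 0 0 0 -.3'; python3 st.py .5376 -.4125 .031;python3 -m crank '0 0 0 0 0 0 0;0 0 0 0 0 0 .1;0 0 0 0 0 0 .2;0 0 0 0 0 0 .2;0 0 0 0 0 0 .2'
python3 st.py .5376 -.4125 .031
```

```text
clock: 8.53
eef_pos: [0.5392, -0.4134, 0.0322]
tool_rot: [0.565, 0.825, -0.001, 0.002]
ft_force: [0.6, -0.4, 0.9]
grip_width: 0.0552
t 8.53 p [ 0.5392 -0.4134  0.0322] yaw_y 0.37 z [ 0.003 -0.003 -1.   ] F [ 0.6 -0.4  0.9] w 0.0552 q6 0.55
tool shift [ 0.0014 -0.0012  0.0012]
clock: 8.95
eef_pos: [0.5398, -0.4138, 0.0334]
tool_rot: [0.565, 0.825, -0.001, 0.003]
ft_force: [-0.1, -0.1, -1.3]
grip_width: 0.0349
t 8.95 p [ 0.5398 -0.4138  0.0334] yaw_y 0.37 z [ 0.004 -0.004 -1.   ] F [-0.1 -0.1 -1.3] w 0.0349 q6 0.55
tool shift [ 0.002  -0.0016  0.0023]
```

```bash
python3 -m crank '0 0 0 0 0 0 1;0 0 0 0 0 0 1;0 0 0 0 0 0 1;0 0 0 0 0 0 1'; python3 st.py; python3 -m crank '0 0 -.02 0 0 0 1;0 0 -.03 0 0 0 1;0 0 -.03 0 0 0 1;0 0 -.03 0 0 0 1;0 0 0 0 0 0 1'
python3 - <<'E'
from h import *
t=viewer.camera("top")[:,:,::-1]; s=viewer.camera("side")[:,:,::-1]
cv2.imwrite("pics/a3.png",np.hstack([crop(t,330,170,100,90,4),crop(s,300,225,100,90,4)]))
E
python3 st.py .4925 .0016 .14
```

```text
clock: 9.28
eef_pos: [0.54, -0.414, 0.0339]
tool_rot: [0.565, 0.825, -0.001, 0.003]
ft_force: [-0.6, -0.5, -0.1]
grip_width: 0.0334
t 9.28 p [ 0.54   -0.414   0.0339] yaw_y 0.37 z [ 0.005 -0.005 -1.   ] F [-0.6 -0.5 -0.1] w 0.0334 q6 0.55
clock: 9.7
eef_pos: [0.5371, -0.4117, 0.1436]
tool_rot: [0.565, 0.825, -0.0, -0.002]
ft_force: [1.6, -1.1, 0.9]
grip_width: 0.0342
t 9.8 p [ 0.5352 -0.4103  0.1381] yaw_y 0.37 z [-0.009  0.006 -1.   ] F [-0.5 -0.1 -1.2] w 0.0333 q6 0.55
tool shift [0.3994 0.1091 0.0009]
```

View pics/a3.png

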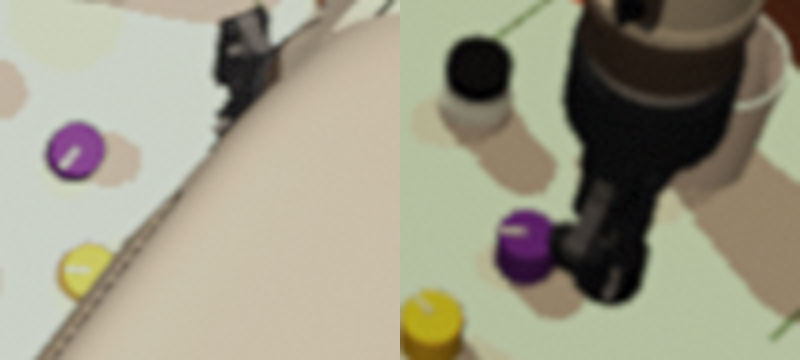

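Knob held (opening about 33 mm). Carry it towards the shaft, then turn.

```bash
python3 -m crank '.0363 .0099 0 -.006 -.009 0 1;.0363 .0099 0 0 0 0 1;.0363 .0099 0 0 0 0 1;.0363 .0099 0 0 0 0 1;.0363 .0099 0 0 0 0 1;.0363 .0099 0 0 0 0 1;.0363 .0099 0 0 0 0 1;.0363 .0099 0 0 0 0 1;.0363 .0099 0 0 0 0 1;.0363 .0099 0 0 0 0 1;0 0 0 0 0 0 1' | head -2
python3 -m crank '0 0 0 0 0 .12 1;0 0 0 0 0 .12 1;0 0 0 0 0 .12 1;0 0 0 0 0 .12 1;0 0 0 0 0 .12 1;0 0 0 0 0 .12 1;0 0 0 0 0 .12 1;0 0 0 0 0 .12 1;0 0 0 0 0 .12 1;0 0 0 0 0 .12 1;0 0 0 0 0 0 1' | head -1
python3 st.py .4925 .0016 .13
```

```text
clock: 10.72
eef_pos: [0.482, -0.0206, 0.1166]
clock: 11.63
t 11.63 p [ 0.4676 -0.0185  0.1   ] yaw_y -0.884 z [-0.066  0.009 -0.998] F [-0.2 -0.5 -0.6] w 0.0336 q6 2.41
tool shift [ 0.0306 -0.0013 -0.0314]
```

```bash
python3 -m crank '0 0 -.02 0 0 0 1;0 0 -.015 -.025 .022 0 1;0 0 0 -.024 .023 0 1;0 0 0 0 0 0 1;0 0 0 0 0 0 1'; python3 st.py .4925 .0016 .13
```

```text
clock: 12.05
eef_pos: [0.4656, -0.0203, 0.1302]
tool_rot: [0.939, 0.343, -0.005, -0.002]
ft_force: [0.2, -0.2, -0.4]
grip_width: 0.0334
t 12.05 p [ 0.4656 -0.0203  0.1302] yaw_y -0.87 z [-0.011  0.    -1.   ] F [ 0.2 -0.2 -0.4] w 0.0334 q6 2.4
tool shift [ 0.0346  0.0007 -0.0001]
```

```bash
python3 -m crank '.012 0 0 -.007 .0085 .025 1;.012 0 0 0 0 0 1;.007 0 0 0 0 0 1;0 0 0 0 0 0 1;0 0 0 0 0 0 1'
python3 - <<'E'
from h import *
t=viewer.camera("top")[:,:,::-1]; s=viewer.camera("side")[:,:,::-1]
cv2.imwrite("pics/a4.png",np.hstack([crop(t,170,190,66,60,6),crop(s,190,150,66,60,6)]))
E
python3 st.py .4925 .0016 .112
```

```text
clock: 12.47
eef_pos: [0.4891, -0.0001, 0.1268]
tool_rot: [0.943, 0.334, -0.004, -0.002]
ft_force: [-1.2, 0.5, 0.5]
grip_width: 0.0337
t 12.57 p [ 4.888e-01 -3.000e-04  1.269e-01] yaw_y -0.891 z [-0.009  0.    -1.   ] F [-0.4 -0.1 -0.3] w 0.0334 q6 2.46
tool shift [0.0041 0.0009 0.0148]
```

View pics/a4.png

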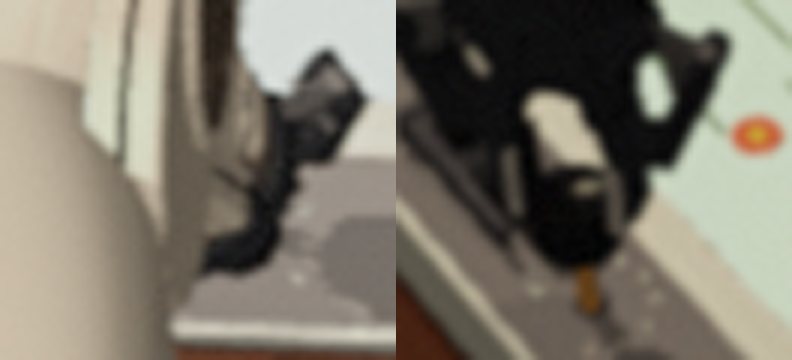

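The side view shows the held knob (centre about (573,225) in the crop) just above the brass shaft (588,285), needing a further ~2 mm as computed. Centre it and descend to contact.

```bash
python3 -m crank '.0025 .001 .004 -.006 .007 0 1;0 0 .004 0 0 0 1;0 0 0 0 0 0 1;0 0 0 0 0 0 1'; python3 st.py .4925 .0016 .112
```

```text
clock: 12.9
eef_pos: [0.4907, 0.0, 0.1176]
tool_rot: [0.943, 0.334, -0.0, 0.0]
ft_force: [-0.2, 0.3, -0.7]
grip_width: 0.0336
t 12.9 p [0.4907 0.     0.1176] yaw_y -0.89 z [-0.    -0.001 -1.   ] F [-0.2  0.3 -0.7] w 0.0336 q6 2.46
tool shift [ 0.0024 -0.0001  0.0056]
```

```bash
for r in 1; do python3 -m crank '0 0 .004 0 0 0 1;0 0 0 0 0 0 1'; python3 st.py .4925 .0016 .112; python3 -m crank '0 0 .003 0 0 0 1;0 0 0 0 0 0 1'; python3 st.py .4925 .0016 .112; python3 -m crank '0 0 .003 0 0 0 1;0 0 0 0 0 0 1'; python3 st.py .4925 .0016 .112; done | grep -v :
```

```text
t 13.07 p [ 4.903e-01 -2.000e-04  1.132e-01] yaw_y -0.891 z [-0.001 -0.001 -1.   ] F [-0.1 -0.1 -0.2] w 0.0332 q6 2.46
tool shift [ 0.0029 -0.      0.0012]
t 13.23 p [ 4.902e-01 -3.000e-04  1.099e-01] yaw_y -0.891 z [-0.001 -0.001 -1.   ] F [-0.   0.7 -0.4] w 0.0334 q6 2.46
tool shift [ 0.003  -0.     -0.0021]
t 13.4 p [ 4.908e-01 -4.000e-04  1.074e-01] yaw_y -0.891 z [ 0.001 -0.001 -1.   ] F [-1.4 -0.3  5.1] w 0.0336 q6 2.46
tool shift [ 0.0026 -0.0005 -0.0046]
```

Contact at z = 0.107 with 5 N, not dropped in yet. Search in yaw with a light push.

```bash
(python3 -m crank '0 0 .0005 0 0 .05 1;0 0 .0005 0 0 .05 1;0 0 .0005 0 0 0 1'; python3 st.py .4925 .0016 .112;  python3 -m crank '0 0 0 0 0 -.08 1;0 0 .0005 0 0 -.08 1;0 0 .0005 0 0 0 1'; python3 st.py .4925 .0016 .112) | grep -v :
```

```text
t 13.65 p [ 4.903e-01 -1.000e-04  1.073e-01] yaw_y -0.995 z [ 0.001  0.    -1.   ] F [-1.7 -0.   4.4] w 0.0335 q6 2.57
tool shift [ 0.0027 -0.0002 -0.0047]
t 13.9 p [ 4.913e-01 -4.000e-04  1.079e-01] yaw_y -0.825 z [ 0.004 -0.001 -1.   ] F [-1.8  0.8  3.9] w 0.0336 q6 2.4
tool shift [ 0.0022 -0.0007 -0.0041]
```

```bash
(python3 -m crank '-.0008 -.0007 .0005 0 0 .06 1;0 0 .001 0 0 0 1;0 0 0 0 0 0 1'; python3 st.py .4925 .0016 .112;  python3 -m crank '-.0008 -.0007 .0005 0 0 0 1;0 0 .001 0 0 0 1;0 0 0 0 0 0 1'; python3 st.py .4925 .0016 .112) | grep -v :
python3 - <<'E'
from h import *
s=viewer.camera("side")[:,:,::-1]
cv2.imwrite("pics/a5.png",crop(s,205,160,40,40,14))
for d in ([0,0,0],[.005,0,0],[0,.005,0]): print(proj("side",np.array([.4925,.0016,.06])+d))
E
```

```text
t 14.15 p [ 4.908e-01 -3.000e-04  1.074e-01] yaw_y -0.888 z [ 0.005 -0.    -1.   ] F [-1.8 -1.3  5.1] w 0.0336 q6 2.46
tool shift [ 0.0026 -0.0004 -0.0046]
t 14.4 p [ 4.906e-01 -4.000e-04  1.065e-01] yaw_y -0.887 z [ 0.008 -0.001 -1.   ] F [-1.1 -0.7  4.9] w 0.0337 q6 2.46
tool shift [ 0.0027 -0.0003 -0.0055]
[222.68500648 197.44347579]
[224.37396649 196.52582199]
[221.57382163 196.24782279]
```

View pics/a5.png

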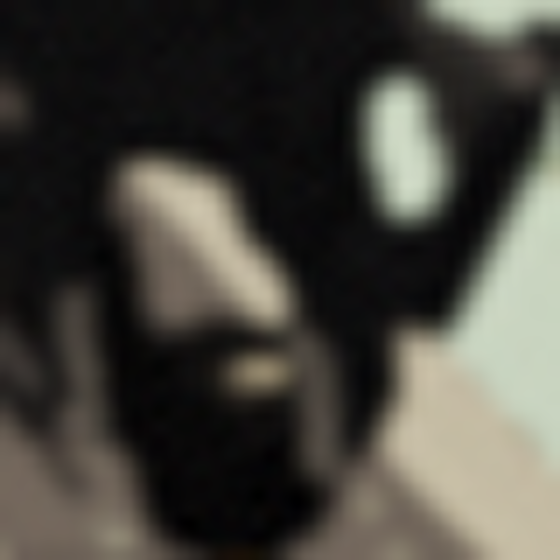

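The side view shows the knob bottom at (242,475 in the crop), about 1 px right of the shaft line at (230,475). The lateral force also says to move towards -x, so I'll ease off, shift about 2 mm and press again.

```bash
(python3 -m crank '-.0016 -.0014 -.0015 -.005 .006 0 1;0 0 0 0 0 0 1'; python3 st.py .4925 .0016 .112;  python3 -m crank '0 0 .002 0 0 0 1;0 0 .002 0 0 0 1;0 0 0 0 0 0 1'; python3 st.py .4925 .0016 .112) | grep -v :
```

```text
t 14.62 p [ 4.888e-01 -3.000e-04  1.080e-01] yaw_y -0.887 z [ 0.017 -0.001 -1.   ] F [-2.5  0.1  4.6] w 0.0333 q6 2.46
tool shift [ 0.0041  0.0009 -0.0039]
t 14.87 p [ 4.886e-01 -4.000e-04  1.043e-01] yaw_y -0.887 z [ 0.018 -0.001 -1.   ] F [-1.   1.   6.7] w 0.0331 q6 2.46
tool shift [ 0.0044  0.001  -0.0077]
```

```bash
(python3 -m crank '0 0 -.0025 .012 -.013 0 1;0 0 0 0 0 0 1'; python3 st.py .4925 .0016 .112; for k in 1 2 ; do :; done; python3 -m crank '0 0 .001 0 0 .07 1;0 0 0 0 0 .07 1;0 0 .001 0 0 .07 1;0 0 0 0 0 0 1'; python3 st.py .4925 .0016 .112; python3 -m crank '0 0 0 0 0 -.08 1;0 0 0 0 0 -.08 1;0 0 0 0 0 0 1'; python3 st.py .4925 .0016 .112;python3 -m crank '0 0 0 0 0 -.08 1;0 0 0 0 0 -.08 1;0 0 0 0 0 0 1'; python3 st.py .4925 .0016 .112) | grep -v :
```

```text
t 15.03 p [ 0.4898 -0.0006  0.1074] yaw_y -0.887 z [ 0.003 -0.    -1.   ] F [-0.5  0.   4.8] w 0.0335 q6 2.46
tool shift [ 0.0035  0.     -0.0046]
t 15.37 p [ 4.893e-01 -1.000e-04  1.052e-01] yaw_y -1.106 z [ 0.002  0.001 -1.   ] F [-1.1  0.1  5.7] w 0.0331 q6 2.68
tool shift [ 0.0036 -0.0001 -0.0068]
t 15.62 p [ 0.4903 -0.0006  0.1057] yaw_y -0.939 z [ 0.004 -0.    -1.   ] F [-1.8 -1.1  5.2] w 0.0334 q6 2.51
tool shift [ 0.003  -0.0005 -0.0063]
t 15.87 p [ 0.4913 -0.0005  0.1061] yaw_y -0.771 z [ 0.007 -0.    -1.   ] F [-1.9  0.   4.9] w 0.0332 q6 2.34
tool shift [ 0.0024 -0.0006 -0.0059]
```

No drop. I'll lift slightly and measure the knob against the shaft in the side view.

```bash
python3 -m crank '0 0 -.007 .004 -.005 .06 1;0 0 -.007 0 0 .06 1;0 0 0 0 0 0 1;0 0 0 0 0 0 1' >/dev/null; python3 st.py .4925 .0016 .112
python3 - <<'E'
from h import *
S=avg("side",4); np.save("S3.npy",S); s=S[:,:,::-1].astype(np.uint8)
im=cv2.resize(s[165:209,202:246],None,fx=13,fy=13,interpolation=cv2.INTER_CUBIC); im=np.clip(im.astype(float)*1.6+10,0,255).astype(np.uint8)
o=obs(); M=R.from_quat(o["tool_rot"]).as_matrix()
def px(p): return tuple(int(round(x)) for x in (proj("side",p)-[202,165]+.5)*13-.5)
c=o["eef_pos"]+M@[.0023,0,0]; c=np.array([c[0],c[1],o["eef_pos"][2]-.0339])
for z in(0,.03):
    for a in np.linspace(0,2*np.pi,60): cv2.circle(im,px(c+[.018*np.cos(a),.018*np.sin(a),z]),1,(0,255,0),-1)
for z in(.05,.076): cv2.drawMarker(im,px([.4925,.0016,z]),(0,0,255),0,10)
cv2.imwrite("pics/a6.png",im)
sat=np.clip(S[...,0]-S[...,2]-25,0,None); print(sat[190:206,214:230].round().astype(int))
E
```

```text
t 16.2 p [ 4.903e-01 -4.000e-04  1.179e-01] yaw_y -0.894 z [-0.003 -0.001 -1.   ] F [ 0.2 -0.2  0.1] w 0.0336 q6 2.46
tool shift [ 0.003  -0.0002  0.0059]
[[ 0  0  0  0  0  0  0  0  0  0  0  0  0  0  0  0]
 [ 0  0  0  0  0  0  0  0  0  0  0  0  0  0  0  0]
 [ 0  0  0  0  0  0  0  0  0  0  0  0  0  0  0  0]
 [ 0  0  0  0  0  0  0  0  0  0  0  0  0  0  0  0]
 [ 0  0  0  0  0  0  0  0  0  0  0  0  0  0  0  0]
 [ 0  0  0  0  0  0  0  0  0  0  0  0  0  0  0  0]
 [ 0  0  0  0  0  0  0  0  0  0  0  0  0  0  0  0]
 [ 0  0  0  0  0  0  8 16 14  4  0  0  0  0  0  0]
 [ 0  0  0  0  0  4 26 41 37 20  0  0  0  0  0  0]
 [ 0  0  0  0  0  4 25 46 48 29  0  0  0  0  0  0]
 [ 0  0  0  0  0  0 16 42 50 33  0  0  0  0  0  0]
 [ 0  0  0  0  0  0  4 27 36 23  0  0  0  0  0  0]
 [ 0  0  0  0  0  0  0  2  4  0  0  0  0  0  0  0]
 [ 0  0  0  0  0  0  0  0  0  0  0  0  0  0  0  0]
 [ 0  0  0  0  0  0  0  0  0  0  0  0  0  0  0  0]
 [ 0  0  0  0  0  0  0  0  0  0  0  0  0  0  0  0]]
```

View pics/a6.png

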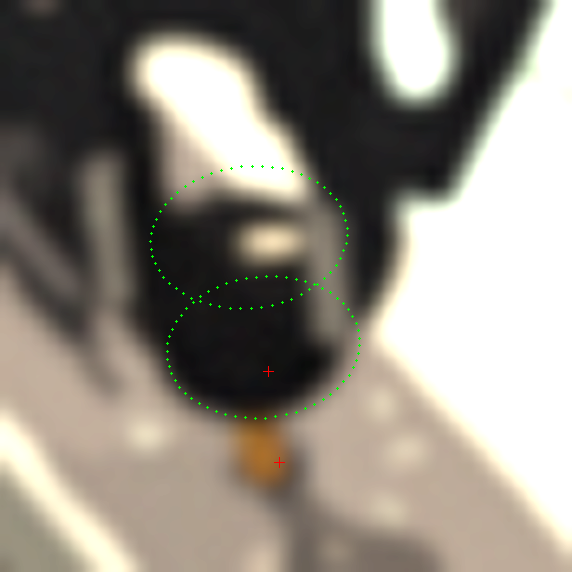

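Run:
```python
from h import *
S=np.load("S3.npy"); g=S.mean(2); print(g[184:200,208:234].round().astype(int))
```

```text
[[ 28  52  66  48  20   7   8   7   8   9  11  19  46  78  93  90  75  62
   72  70  44  19  11  22  74 139]
 [ 31  50  65  52  24   7   6   8   6   8   9  13  24  36  37  33  29  42
   68  71  47  20  12  30  89 152]
 [ 38  49  67  58  30   9   7   6   7   9   8  10  13  15  14  13  15  36
   64  70  49  23  16  49 111 164]
 [ 42  50  66  59  31   9   7   7   9   8   7   8   9  11  12  13  13  32
   60  70  53  25  27  77 140 175]
 [ 39  52  62  49  24  11   8   8   8  10   8   8   7   8  10   9  10  28
   55  70  56  33  50 111 164 183]
 [ 38  62  73  54  27  13   8   7   8   9   8   7   7   8   8  10   9  25
   53  70  60  52  86 142 177 186]
 [ 43  67  83  72  44  20   9   5   7   9   8   9   8   8   6   6   8  22
   46  62  63  74 110 156 180 186]
 [ 54  67  86  87  68  39  15   6   6   8   6   7   7   7   7   6   7  12
   26  40  60  84 112 144 169 182]
 [ 68  71  88  98  89  64  31   9   4   6   7   8   7   7   5   6   5   4
    9  28  61  90 104 119 144 169]
 [ 80  70  80  96 100  84  47  16   6   6   8   7   9   8   6   5   4   3
   13  39  74  96 102 105 118 146]
 [ 92  77  74  88 100  93  66  34  13   5   5   5   7   6   6   5   5  12
   33  62  90 103 105 107 107 121]
 [101  92  85  94 102 101  87  62  35  17  11   6   6   7   6   9  17  36
   63  87 100 105 113 119 109 106]
 [104 101  99 104 108 107 101  87  67  49  36  25  17  15  19  30  48  68
   89 101 103 104 113 120 110 101]
 [104 104 105 109 118 120 112 102  92  82  71  58  44  37  40  56  77  92
  101 104 103 102 106 109 106 101]
 [104 104 104 109 124 129 118 105  97  95  90  81  67  57  55  64  78  91
  101 104 103 103 103 104 109 110]
 [101 102 100 102 110 114 105  98  96  95  94  86  71  62  61  62  66  80
   97 103 103 102 103 108 118 121]]
```

Run:
```python
from h import *
o=obs(); M=R.from_quat(o["tool_rot"]).as_matrix()
c=o["eef_pos"]+M@[.0023,0,0]; c[2]=o["eef_pos"][2]-.0339
a=np.linspace(0,2*np.pi,721); P=np.array([proj("side",c+[.018*np.cos(t),.018*np.sin(t),0]) for t in a])
for r,m in((192,220.5),(193,220.6),(194,220.55),(195,220.5)):
    i=np.where(np.diff(np.sign(P[:,1]-r)))[0]; print(r,P[i,0].round(2),"pred mid",P[i,0].mean().round(2),"meas",m)
print("bottom row",P[:,1].max())
# shaft: silhouette of D prism
n=np.array([np.cos(-.43),np.sin(-.43)])
th=np.linspace(0,2*np.pi,721); ring=np.c_[np.cos(th),np.sin(th)]*.006; ring=ring[ring@n<=.003]
for z in(.052,.058,.064):
    Q=np.array([proj("side",[.4925+x,.0016+y,z]) for x,y in ring]); i=Q[:,0].argmin();j=Q[:,0].argmax(); print(z,"sil mid",(Q[i]+Q[j])/2,"width",Q[j,0]-Q[i,0])
J=np.array([(proj("side",c+d)-proj("side",c))/.001 for d in([.001,0,0],[0,.001,0],[0,0,.001])]); print(J/1000)
S2=np.load("S2.npy"); sat=np.clip(S2[...,0]-S2[...,2]-25,0,None); print(sat[187:204,214:228].round().astype(int))
for z in(.05,.076):
    Q=np.array([proj("side",[.4925+x,.0016+y,z]) for x,y in ring]); print("ring",z,Q.min(0),Q.max(0))
```

```text
192 [214.37 228.99] pred mid 221.68 meas 220.5
193 [214.6  228.55] pred mid 221.57 meas 220.6
194 [215.13 227.81] pred mid 221.47 meas 220.55
195 [216.04 226.69] pred mid 221.36 meas 220.5
bottom row 196.68065417432842
0.052 sil mid [222.50656417 200.32048258] width 3.9232910880914744
0.058 sil mid [222.29591007 198.72018601] width 3.9375557115378115
0.064 sil mid [222.08367184 197.10785466] width 3.9519243462323175
[[ 0.34381482 -0.18461188]
 [-0.22570567 -0.24064186]
 [-0.03614939 -0.27686632]]
[[  0   0   0   0   0   0   0   0   0   0   0   0   0   0]
 [  0   0   0   0   0   0   0   0   0   0   0   0   0   0]
 [  0   0   0   0   0   0   0   0   0   0   0   0   0   0]
 [  0   0   0   0   0   0   0   0   0   0   0   0   0   0]
 [  0   0   0   0   0   0   0  10   8   0   0   0   0   0]
 [  0   0   0   0   0   6  32  51  42  11   0   0   0   0]
 [  0   0   0   0   0  31  75  92  70  20   0   0   0   0]
 [  0   0   0   0   0  40  88 100  73  22   0   0   0   0]
 [  0   0   0   0   0  22  65  78  57  15   0   0   0   0]
 [  0   0   0   0   0   5  36  52  38  12   0   0   0   0]
 [  0   
[... 173 characters left out ...]
0   0   0   0   0   0  12  37  44  29   0   0   0   0]
 [  0   0   0   0   0   0   2  23  31  18   0   0   0   0]
 [  0   0   0   0   0   0   0   0   3   0   0   0   0   0]
 [  0   0   0   0   0   0   0   0   0   0   0   0   0   0]]
ring 0.05 [220.61715367 198.30834293] [224.5357128  201.92664005]Traceback (most recent call last):
  File "<stdin>", line 16, in <module>
  File "h.py", line 11, in proj
    c,M=cal(n); q=M.T@(np.asarray(p)-c["eye"]); return np.array([c["fx"]*q[0]/q[2]+c["cx"],c["fy"]*q[1]/q[2]+c["cy"]])
        ~~~^^^
  File "h.py", line 5, in cal
    c=viewer.calibration(n); return c, R.from_quat(c["rotation"]).as_matrix()
ValueError: time passes only in moves, steps and waits
```

The side view at crop (262,450) shows the shaft almost under the knob. Sideways alignment in the image agrees within ~0.3 mm, which leaves tool x (depth) uncertain. I'll scan along tool x with yaw sweeps and watch for the force drop.

```bash
(python3 -m crank '-.0015 0 .006 0 0 -.08 1;0 0 .006 0 0 0 1;0 0 .002 0 0 0 1;0 0 0 0 0 0 1'; python3 st.py .4925 .0016 .112; python3 -m crank '0 0 .0005 0 0 .06 1;0 0 .0005 0 0 .06 1;0 0 .0005 0 0 0 1'; python3 st.py .4925 .0016 .112; python3 -m crank '0 0 .0003 0 0 .06 1;0 0 .0003 0 0 .06 1;0 0 .0003 0 0 0 1'; python3 st.py .4925 .0016 .112) | grep -v :
```

```text
t 16.73 p [ 0.4893 -0.0015  0.1037] yaw_y -0.813 z [-0.002 -0.001 -1.   ] F [-1.2 -0.4  7.3] w 0.0337 q6 2.38
tool shift [ 0.0045 -0.     -0.0083]
t 16.98 p [ 0.489  -0.0011  0.1036] yaw_y -0.944 z [-0.002  0.    -1.   ] F [-1.7 -0.9  7.5] w 0.0335 q6 2.51
tool shift [ 0.0044 -0.0002 -0.0084]
t 17.23 p [ 0.4893 -0.0008  0.1046] yaw_y -1.075 z [-0.     0.001 -1.   ] F [-2.  -1.2  6. ] w 0.0333 q6 2.64
tool shift [ 0.004  -0.0006 -0.0074]
```

```bash
(python3 -m crank '.001 0 -.005 0 0 0 1;.002 -.0005 0 0 0 0 1;0 0 .004 0 0 0 1;0 0 .002 0 0 0 1'; python3 st.py .4925 .0016 .112; python3 -m crank '0 0 .0005 0 0 -.06 1;0 0 .0005 0 0 -.06 1;0 0 .0005 0 0 0 1'; python3 st.py .4925 .0016 .112; python3 -m crank '0 0 .0003 0 0 -.06 1;0 0 .0003 0 0 -.06 1;0 0 .0003 0 0 0 1'; python3 st.py .4925 .0016 .112) | grep -v :;  python3 -c "
from h import *
print(obs()['ft_torque'])"
```

```text
t 17.57 p [0.4926 0.0013 0.1041] yaw_y -1.078 z [ 0.002  0.001 -1.   ] F [ 0.3 -0.1 -1. ] w 0.0334 q6 2.65
tool shift [ 0.0001 -0.0004 -0.0079]
t 17.82 p [0.4917 0.0016 0.0999] yaw_y -0.954 z [-0.002  0.001 -1.   ] F [ 0.5 -0.5  0.7] w 0.0332 q6 2.53
tool shift [ 0.0007  0.0005 -0.0121]
t 18.07 p [0.4915 0.0018 0.0973] yaw_y -0.833 z [-0.003  0.001 -1.   ] F [ 1.3 -0.5  0.3] w 0.033 q6 2.41
tool shift [ 0.0006  0.0007 -0.0147]
[-0.06260952 -0.11775657  0.05888044]
```

The knob dropped in (z = 0.097, no axial force). The yaw torque is 0.06 N m, so I'll relieve it by turning back and then push on.

```bash
(python3 -m crank '0 0 .001 0 0 .04 1;0 0 .001 0 0 .04 1;0 0 0 0 0 0 1'; python3 st.py .4925 .0016 .112;  python3 -c "
from h import *
print(obs()['ft_torque'])"; python3 -m crank '0 0 .003 0 0 0 1;0 0 .002 0 0 0 1;0 0 0 0 0 0 1'; python3 st.py; python3 -c "
from h import *
print(obs()['ft_torque'])") | grep -v :
```

```text
t 18.32 p [0.4917 0.0017 0.0942] yaw_y -0.925 z [-0.003  0.001 -1.   ] F [ 0.9 -0.1  0.2] w 0.0334 q6 2.5
tool shift [ 0.0005  0.0005 -0.0178]
[-0.0810885  -0.13398975  0.00440644]
t 18.57 p [0.4921 0.0017 0.0896] yaw_y -0.926 z [-0.002  0.001 -1.   ] F [-1.4 -0.1  6.4] w 0.0336 q6 2.5
[-0.05149152  0.3467843   0.00179697]
```

```bash
(python3 -m crank '0 0 .003 0 0 0 1;0 0 .003 0 0 0 1'; python3 st.py;python3 -m crank '0 0 .003 0 0 0 1;0 0 .003 0 0 0 1'; python3 st.py; python3 -m crank '0 0 .004 0 0 0 1;0 0 .004 0 0 0 1'; python3 st.py) | grep -v :
```

```text
t 18.73 p [0.4922 0.0018 0.0851] yaw_y -0.927 z [-0.001  0.001 -1.   ] F [-5.1 -0.8 25. ] w 0.0339 q6 2.5
t 18.9 p [0.4925 0.0018 0.0849] yaw_y -0.927 z [ 0.002  0.001 -1.   ] F [-9.8 -0.3 28.4] w 0.034 q6 2.5
t 19.07 p [0.4925 0.0018 0.0848] yaw_y -0.928 z [ 0.006  0.001 -1.   ] F [-11.4  -0.7  34.2] w 0.0337 q6 2.5
```

It is at the hard stop (z = 0.0848, 16 + 7 mm below first contact). Ease the side load, end on a moderate push, and check that it holds for over a second of camera time.

```bash
(python3 -m crank '-.0005 0 .001 .003 -.005 0 1;0 0 .003 0 0 0 1'; python3 st.py
python3 - <<'E'
from h import *
for k in range(4):
    T=avg("top",1); S=avg("side",6); o=obs(); print(round(o["clock"],2),o["eef_pos"].round(4),o["ft_force"].round(1),round(o["grip_width"],4))
t=T[:,:,::-1].astype(np.uint8); s=S[:,:,::-1].astype(np.uint8)
cv2.imwrite("pics/a7.png",np.hstack([crop(s,150,120,110,100,4),t[100:300,200:500].repeat(2,0)[:400,:300]]))
S2=np.load("S2.npy"); d=(np.abs(S-S2).max(2)>35)
yy,xx=np.where(d); print("side changed px bbox", xx.min(),xx.max(),yy.min(),yy.max())
E
)
```

```text
clock: 19.23
eef_pos: [0.4922, 0.0018, 0.0852]
tool_rot: [0.949, 0.316, 0.002, -0.0]
ft_force: [-4.0, -0.3, 16.8]
grip_width: 0.0335
t 19.23 p [0.4922 0.0018 0.0852] yaw_y -0.928 z [ 0.004  0.001 -1.   ] F [-4.  -0.3 16.8] w 0.0335 q6 2.5
19.58 [0.4923 0.0017 0.0852] [-4.  -0.9 16.2] 0.0335
19.93 [0.4923 0.0017 0.0852] [-4.9  0.6 16.4] 0.0335
20.28 [0.4923 0.0017 0.0852] [-4.2 -0.1 16. ] 0.0335
20.63 [0.4923 0.0017 0.0852] [-3.5  0.5 15.2] 0.0336
side changed px bbox 0 422 0 419
```

View pics/a7.png

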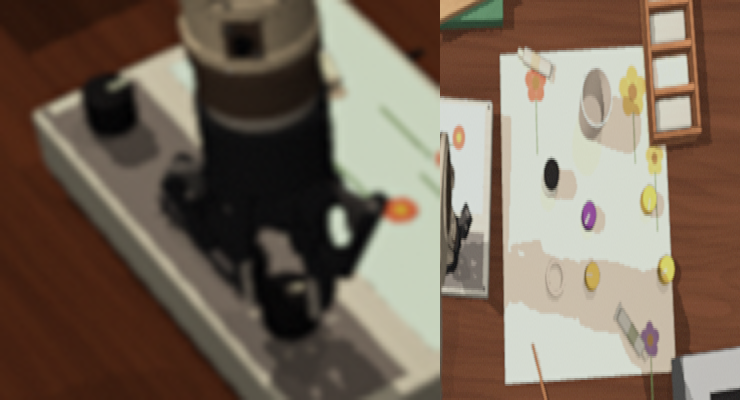

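The knob is down on the strip in the gripper. The jar, tape, cup, tubes and coloured knobs look unmoved. The push held at about 16 N (above the 9 N spring) for 1.4 s, so I'm handing in.

```bash
python3 -c "
from workcell import order
print(order.job_done())"
```

```text
the job is handed in; nothing more can be done
None
```

The job is handed in: the transport lock is open, and the black knob is on the dimmer shaft, held pressed down by the gripper. No verdict came back.

- **Lock:** I slid the grip until it stopped moving, at 18 N. A picture then showed the fork against the end stop and the shaft clear.
- **Fitting the knob:** The first tries met the shaft tip without going in. A small search in position and angle found the fit. By height, the knob is fully on and the shaft is fully in: 16 + 7 mm below first contact, ending on a hard stop.
- **Last check:** The push stayed at 15–16 N, above the spring's 9 N, for 1.4 s with the tool still. The clock was at about 20.6 s of the 51 s allowed.
- **Forces:** The most I read at the wrist was about 34 N down with 11 N sideways, while pressing onto the stop. I eased that before handing in.
- **Less certain:**
  - The knob went in at a tool angle of about -0.93 rad; my picture estimate was -0.89 rad. While searching I overturned it and briefly put about 0.06 N m on the shaft, below the 0.08 N m that turns it.
  - The arm hid the fork and parts of the desk at the end, so I could not look at the lock again. The side-view change check told me nothing because the arm filled the picture. The other things I could see in the last view looked unmoved.

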